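# Press the toothed axle cap onto the cart wheel's stub axle

### The job

Fit the toothed axle cap: set it square on the end of the stub axle that stands up through the cart wheel, then press it straight down until it comes up against the hub and bites tight, so that it holds the wheel pushed down a millimetre or two on its spring washer. Feel for the hub and stop there, never squashing the spring washer nearly flat. Let go of the cap and leave everything else on the bench where it is.

Things in the scene. Friction and masses are not known exactly. Their poses are not given: they have to be found in the camera images.
- cap_center (a point): Axle cap (push nut), bare pressed steel, 50 g, open side down on the mat: closed flat-topped dome 32 mm wide on a round flange 42 mm wide, 4 mm thick; 36 mm tall. This point is on its axis half-way up; z is its axis, up. The toothed hole in the flange is 14.4 mm wide, the bore above it 18 mm wide, 32 mm deep from the underside. The flat washer of the same outer width is not the cap.
- axle_tip (a point): Centre of the upper end of the fixed plain steel stub axle, 16 mm thick, upright through the wheel, 112 mm above the bench; z is up. The top 6 mm taper to 10 mm. The cap slips on 5 mm and sticks; then its teeth bite: 10 to 22 N to start it (over by 9 mm), then a steady 7 to 13 N; it stays where left. The hub's top face is 12 to 28 mm below the tip (unknown spacers): it must be felt.
- wheel (a joint): How far (m) the cart wheel (grey plastic, black tyre, 132 mm wide, hub face 48 mm wide, cannot be lifted) is pushed down the axle on the spring washer under it; 0 at the start, grows downward. Yields from about 3 N on the hub, 3 N more per mm, felt on top of the force that slides the cap. Tight: held at 0.8 mm or more with the cap let go. Beyond 3 mm (12 N on the hub) the washer is spoilt.
- washer_center (a point): Centre of a plain flat steel washer, 42 mm outside, 19 mm hole, 5 mm thick, lying on the mat; bystander.
- battery0_center (a point): Centre of a black drill battery, 85 x 70 mm, 60 mm tall; bystander.
- battery1_center (a point): Centre of the other black drill battery, same size; bystander.
- hoof_pick_center (a point): Middle of the stainless hoof pick, 155 mm long, 12 mm thick, x along its handle; bystander.
- scoop_center (a point): Centre of the blue feed scoop's body, 150 x 100 mm, 60 mm tall, its handle reaches 190 mm from this point to its -x; bystander.
- jar_center (a point): Centre of the clear jar of staples, 80 mm diameter, 97 mm tall; bystander.
Mind the look-alikes: they are no part of the job. Of the things shaped like the part that bears cap_center, the bare steel one is meant.

How it is judged:
By the outcome, as a careful person would: the job done as asked, in the order asked, and still so for the second after the job is handed in, with the robot touching nothing.
It also fails if it takes over 72 s, if anything falls off the work surface, if the arm or the gripper's body presses on something with over 40 N, if the wrist force passes 120 N, or if a joint passes its speed limit or range.

### The arm

A 7-joint arm with a two-finger parallel gripper is mounted at the origin on the work surface. World frame = base frame: x ahead of the robot, y to its left, z up, the work surface at z = 0. Lengths are in m, angles in rad, forces in N, time in s.
With the tool pointing down it reaches from about 0.35 to 0.9 m from the base axis. Payload 8.1 kg.
Tool frame: the origin (TCP) lies on the centre line of the jaws, within the pads' length; the fingertips stand 17 mm ahead of it and the grasp point (between the pads) lies 2 mm behind it; z points along the fingers, y is the direction in which the jaws open and shut (so a half turn about z gives the same grasp; the last joint's range is limited). The gripper opens to 92 mm and grips with 3 to 60 N. Pads are 19 mm wide; open, the fingers measure 130 mm over their backs; the gripper's body (75 mm by 190 mm) begins 47 mm behind the grasp point.
Start: joints at [-1.281, 0.434, 0.025, 1.573, -0.012, 1.134, -0.075], TCP at [0.239, 0.577, 0.244] pointing down, gripper open.
Joint ranges: [-2.62, 2.62], [-0.44, 2.09], [-1.27, 1.32], [0.08, 2.57], [-1.32, 4.46], [0.12, 2], [-2.74, 2.74]. Speed limits (rad/s): [2.22, 2.22, 3.01, 3.01, 3.14, 3.14, 3.14].

### API

Orientations are given as a rotation vector (axis times angle).
In Python, from cell import arm, imaging, job gives the robot as it stands.
- The arm moves only by the tool jog_arm, never from a script. Its argument "moves" is a list of rows, each an object with "fingers": the closure, from -1 (fully open) to 1 (shut); "xyz": the shift along the tool's x, y, z in cm, a list of three; "angular": the turn, a rotation vector about the tool's x, y, z in rad, a list of three. In form: [{"fingers": fingers, "xyz": [dx, dy, dz], "angular": [ax, ay, az]}, ...]. A call has 1 to 12 rows; each row is the pose to reach, as a shift and turn from the pose commanded when the call began, along the tool's axes at that moment; what a row does not reach only later rows make up. A row lasts 1/8 s, in which the tool goes at most 62.5 mm and 10.7 degrees, less where a joint would pass 70% of its speed; a pose out of reach is approached as far as the arm can. A call with a gripper value outside its range is refused whole. The fingers move at their own pace and stop on an object; "grip_force" is the grip in N (left out, the last holds). Time passes only in rows, so rows that repeat a pose let the fingers close. It gives the time, the measured TCP pose, the force and the opening at its end, in the units of the state.
- arm.observe(): the state, without advancing time (a new reading comes with each control period).
- imaging.get_image(name): name is "scene" or "top"; returns the picture (480x640x3 uint8, red, green, blue); there is no depth.
- imaging.camera_params(name): a dict with "fx", "fy", "cx", "cy" (pixels), "rvec" (rotation vector, rad) and "tvec" (3), from world to camera coordinates, as OpenCV has them. Camera axes: x right, y down, z forward; pixel columns grow to the right and rows downward; lengths in m; the calibration is good to about 2 mm. A picture is of the moment at which its call begins. camera_params takes no time and is no camera call.
- job.sign_off(): hands the job in, once; it reports no verdict.
The state is a dict: "clock": time; "joints": joint angles; "dq": joint speeds; "joint_efforts": joint torques, N m; "position": TCP position; "ee_rot": TCP orientation; "force": force on the tool from outside, world axes, zero at the start; "ft_torque": the same for the moment, N m; "width": opening from 0.0 (shut) to 1.0 (fully open).
Only numpy, scipy, OpenCV 4.12 (cv2) and the standard library are available. Lean on these libraries where they do the work, as an engineer would, in place of code of your own. Each camera call takes 0.05 s, during which the arm holds its last target. There are 200 camera calls.

## Working session

There is one attempt and no reset: what is moved stays moved. The work goes in short steps, Python scripts to look and compute and a tool call to move; the robot and the scene stay as the last step left them, time stands still between calls to the robot, and variables do not carry over. Pictures are saved under pics/ and viewed, about 8 in all and at most 12, crops included, and the job is handed in when it is done.

Besides the shell and the picture viewer there is one more tool, called after "Emit:" by a JSON object that holds its "api" and its "payload", one argument or row to a line. jog_arm: Moves the arm, as the interface text tells. Its arguments: {"type":"object","properties":{"moves":{"type":"array"},"grip_force":{"type":"number"}},"required":["moves"]}

```bash
mkdir -p pics
cat > h.py <<'E'
import numpy as np, cv2
from cell import arm, imaging, job
def cam(n):
    p=imaging.camera_params(n); K=np.array([[p['fx'],0,p['cx']],[0,p['fy'],p['cy']],[0,0,1.]])
    return K,cv2.Rodrigues(np.array(p['rvec'],float))[0],np.array(p['tvec'],float)
def ray(n,uv):
    K,R,t=cam(n); d=R.T@np.linalg.solve(K,[uv[0],uv[1],1.]); return -R.T@t,d
def onz(n,uv,z):
    o,d=ray(n,uv); return o+d*(z-o[2])/d[2]
def proj(n,X):
    K,R,t=cam(n); q=K@(R@np.array(X,float)+t); return q[:2]/q[2]
def tri(a,ua,b,ub):
    o1,d1=ray(a,ua);o2,d2=ray(b,ub)
    s=np.linalg.lstsq(np.c_[d1,-d2],o2-o1,rcond=None)[0]
    p,q=o1+d1*s[0],o2+d2*s[1]; return (p+q)/2,np.linalg.norm(p-q)
def snap(n,f):
    im=imaging.get_image(n)[:,:,::-1].copy(); cv2.imwrite(f'pics/{f}.png',im); return im
E
python3 - <<'E'
from h import *
snap('scene','s0');snap('top','t0')
for n in('scene','top'):
    K,R,t=cam(n);print(n,K[0,0],-R.T@t,R[2])
s=arm.observe();print(s)
E
```

```text
scene 545.1490307929554 [ 1.00931773 -0.77920431  0.72334205] [-0.47759936  0.68654983 -0.54822274]
top 505.4726365133218 [0.30232847 0.03907789 1.36356735] [ 0.13009635 -0.00668737 -0.9914788 ]
{'clock': 0.1, 'joints': array([-1.28063356,  0.43512021,  0.02503143,  1.57398233, -0.01158464,
        1.13401385, -0.07509236]), 'dq': array([-0.00183884, -0.00111251, -0.0003478 , -0.00300919,  0.0013196 ,
       -0.00015601, -0.00089811]), 'joint_efforts': array([ 2.98338804e-03, -6.69119096e+01,  9.87933129e-01, -3.15144217e+01,
       -6.06055325e-02,  3.74764111e-02,  2.20605324e-05]), 'position': array([0.2391328 , 0.57698284, 0.24305388]), 'ee_rot': array([-6.13136960e-01, -3.08106956e+00,  2.15984077e-03]), 'force': array([-0.0254041 ,  0.07345686,  0.32439304]), 'ft_torque': array([0.03740903, 0.04118474, 0.03612214]), 'width': 1.0038805012269814}
```

View pics/s0.png

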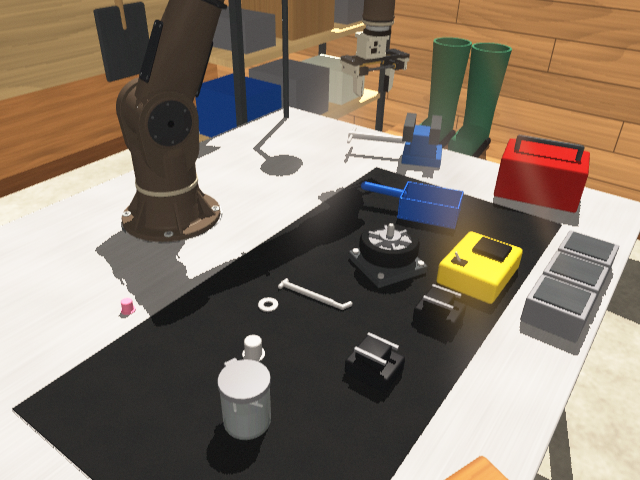

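View pics/t0.png

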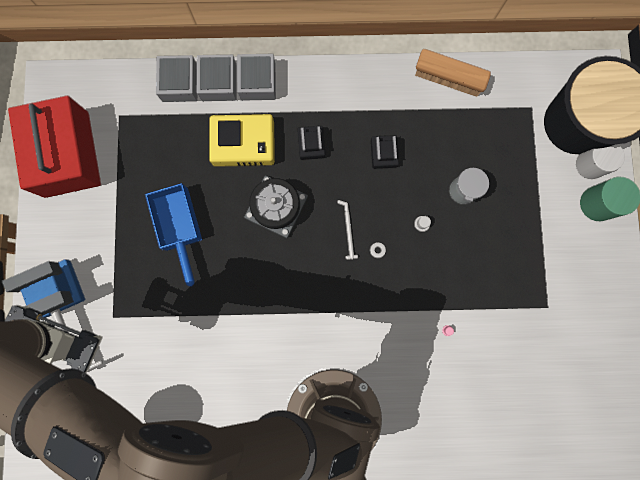

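The bare steel cap is at scene (253,347), top (423,223). Things that could be mistaken for it are the flat washer at scene (268,304), top (377,250), and the pink cap-shaped piece at scene (127,306), top (449,330). The axle is in the wheel at scene (390,232), top (275,203). I choose the first and will check it in a close crop.

Run:
```python
from h import *
s=cv2.imread('pics/s0.png');t=cv2.imread('pics/t0.png')
c=lambda im,x,y,r=30:cv2.resize(im[y-r:y+r,x-r:x+r],(390,290) if 0 else (300,300),interpolation=cv2.INTER_CUBIC)
out=np.vstack([np.hstack([c(s,253,347),c(t,423,223)]),np.hstack([c(s,390,236),c(t,275,203)])])
cv2.imwrite('pics/c0.png',out)
for n,im,x,y in(('scene',s,253,347),('top',t,423,223)):
    g=cv2.cvtColor(im,cv2.COLOR_BGR2GRAY); m=np.zeros_like(g); r=18; m[y-r:y+r,x-r:x+r]=(g[y-r:y+r,x-r:x+r]>110)*255
    k,l,st,ce=cv2.connectedComponentsWithStats(m)
    print(n,st[1:],ce[1:])
p,e=tri('scene',(253,340),'top',(423,222));print('cap',p,e)
print(onz('top',(423,223),.036),onz('top',(377,250),.005))
print('axle',tri('scene',(390,227),'top',(275,202)))
```

```text
scene [[235 334  30  31 585]] [[251.42905983 351.06495726]]
top [[415 216  16  16 203]] [[422.25123153 222.92610837]]
cap [ 0.5014089  -0.25083283  0.0390102 ] 4.876840063303703e-05
[ 0.49915603 -0.25137539  0.036     ] [ 0.4327463  -0.13021417  0.005     ]
axle (array([0.55307446, 0.13756563, 0.10750633]), np.float64(0.006624337481217143))
```

View pics/c0.png

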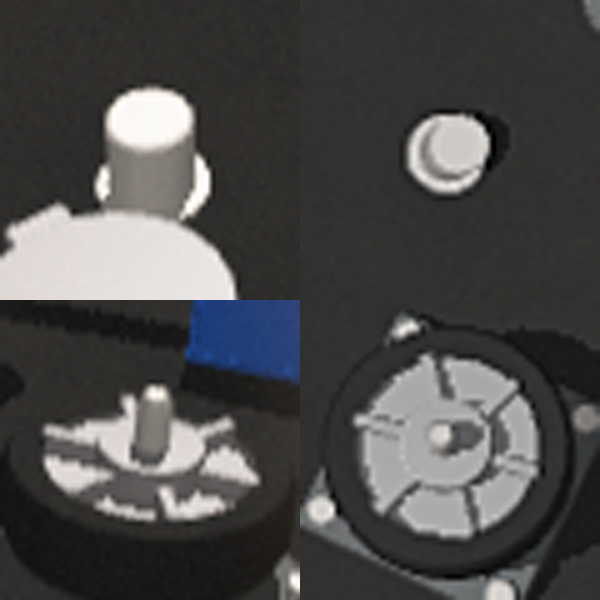

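Run:
```python
from h import *
o=-.4
print('dome top',tri('scene',(253+o,340.6+o),'top',(425.4+o,222+o)))
print('dome z.036',onz('top',(425.0,221.6),.036),onz('scene',(252.6,340.2),.036),'flange',onz('top',(421.8,223.2),.004))
print('tip tri',tri('scene',(391+o,223.6+o),'top',(273+o,200+o)))
print('tip z',onz('scene',(390.6,223.2),.112),onz('top',(272.6,199.6),.112))
print('hub from top', [onz('top',(445/5-60+245+o+30,143/5+173+o),z) for z in(.085,.1)])
for n,f,x,y in(('scene','s0',391,224),('top','t0',273,200)):
    g=cv2.cvtColor(cv2.imread(f'pics/{f}.png'),cv2.COLOR_BGR2GRAY);print(g[y-5:y+7,x-6:x+8])
R=cv2.Rodrigues(arm.observe()['ee_rot'])[0];print(R.round(3))
print('jar',onz('top',(475,184),.097),onz('scene',(245,380),.097))
```

```text
dome top (array([ 0.50268602, -0.25476648,  0.04215705]), np.float64(0.002201458854631133))
dome z.036 [ 0.50280389 -0.25688353  0.036     ] [ 0.49896239 -0.2493156   0.036     ] flange [ 0.50342067 -0.25508052  0.004     ]
tip tri (array([0.55498029, 0.14116425, 0.11659615]), np.float64(0.0006661314614345719))
tip z [0.55175972 0.14842382 0.112     ] [0.55562483 0.14135431 0.112     ]
hub from top [array([0.55519598, 0.06389829, 0.085     ]), array([0.55222937, 0.0636071 , 0.1       ])]
[[ 46  46  44  43  45  46  44  46  42  45  46  46  23  25]
 [ 45  47  43  45  43  44  45  43  44  43  42  37  23  27]
 [ 43  45  45  44  44  47  45  45  47  44  46  27  22  26]
 [ 45  45  45  44  45  45  45  45  46  47  46  22  24  25]
 [ 45  44  45  48 117 191 152 151  74  46  37  24  21  25]
 [ 68  66  47  76 185 245 234 231 129  46  38  36  33  33]
 [163 161  59 104 176 228 229 225 152  67  45  46  42  42]
 [214 213 113 107 119 154 163 151 143  87  50  46  44  45]
 [215 214 139 109 119 133 135 128 134  90  48  46  44  44]
 [189 213 120 107 120 127 130 126 124  90  50  43  48  45]
 [181 213 123 109
[... 263 characters left out ...]
12 110 126 182]
 [170 169 167 151 163 198 198 195  75  75  87  85  89 114]
 [170 170 167 159 192 206 208 210 106  80  92  91  89  83]
 [171 171 168 159 197 207 212 214 116  75  93  93  90  82]
 [171 170 170 166 171 192 192 148  87  75  89  89  85 101]
 [171 171 171 169 151 145 140  98  72  72  84  79  99 170]
 [171 171 172 169 146 133 106  83  64  97 174 168 166 174]
 [172 172 172 173 169 167 142 136 170 169 177 174 172 172]
 [172 173 172 172 174 174 170 171 176 173 171 170 171 174]
 [168 173 173 172 172 173 172 172 171 171 170 170 173 175]]
[[-0.924  0.383 -0.   ]
 [ 0.383  0.924 -0.001]
 [-0.    -0.001 -1.   ]]
jar [ 0.58826557 -0.37640059  0.097     ] [ 0.59254802 -0.36824111  0.097     ]
```

Emit:
{"api": "jog_arm", "payload": {
  "moves": [
    {"fingers": -1, "xyz": [-56.1, -66.6, 8], "angular": [0, 0, 1.178]},
    {"fingers": -1, "xyz": [-56.1, -66.6, 8], "angular": [0, 0, 1.178]},
    {"fingers": -1, "xyz": [-56.1, -66.6, 8], "angular": [0, 0, 1.178]},
    {"fingers": -1, "xyz": [-56.1, -66.6, 8], "angular": [0, 0, 1.178]},
    {"fingers": -1, "xyz": [-56.1, -66.6, 8], "angular": [0, 0, 1.178]},
    {"fingers": -1, "xyz": [-56.1, -66.6, 8], "angular": [0, 0, 1.178]},
    {"fingers": -1, "xyz": [-56.1, -66.6, 8], "angular": [0, 0, 1.178]},
    {"fingers": -1, "xyz": [-56.1, -66.6, 8], "angular": [0, 0, 1.178]},
    {"fingers": -1, "xyz": [-56.1, -66.6, 8], "angular": [0, 0, 1.178]},
    {"fingers": -1, "xyz": [-56.1, -66.6, 8], "angular": [0, 0, 1.178]},
    {"fingers": -1, "xyz": [-56.1, -66.6, 8], "angular": [0, 0, 1.178]},
    {"fingers": -1, "xyz": [-56.1, -66.6, 8], "angular": [0, 0, 1.178]}
  ]
}}

```text
clock: 1.6
position: [0.4654, -0.1362, 0.1749]
ee_rot: [-2.221, -2.222, -0.001]
force: [1.2, 1.1, 0.9]
width: 0.999
```

Emit:
{"api": "jog_arm", "payload": {
  "moves": [
    {"fingers": -1, "xyz": [0, 0, 0], "angular": [0, 0, 0]},
    {"fingers": -1, "xyz": [0, 0, 0], "angular": [0, 0, 0]}
  ]
}}

```text
clock: 1.85
position: [0.4646, -0.1343, 0.1747]
ee_rot: [-2.222, -2.22, 0.001]
force: [-0.6, 0.0, 1.0]
width: 1.0
```

Emit:
{"api": "jog_arm", "payload": {
  "moves": [
    {"fingers": -1, "xyz": [-6, 1.8, 3], "angular": [0, 0, 0]},
    {"fingers": -1, "xyz": [-11.9, 3.6, 7], "angular": [0, 0, 0]},
    {"fingers": -1, "xyz": [-11.9, 3.6, 9], "angular": [0, 0, 0]},
    {"fingers": -1, "xyz": [-11.9, 3.6, 9], "angular": [0, 0, 0]},
    {"fingers": -1, "xyz": [-11.9, 3.6, 9], "angular": [0, 0, 0]}
  ]
}}

```text
clock: 2.48
position: [0.5015, -0.2515, 0.0858]
ee_rot: [-2.219, -2.224, -0.001]
force: [-0.2, 0.4, 0.3]
width: 0.997
```

Run:
```python
from h import *
a=snap('scene','s1');b=snap('top','t1');s=arm.observe();print(s['position'],s['ee_rot'],s['force'])
P=s['position']; print(P)
q=proj('scene',P-[0,0,.017]).astype(int);r=proj('top',P).astype(int);print(q,r)
c=lambda im,x,y,w=50:cv2.resize(im[y-w:y+w,x-w:x+w],(400,400),interpolation=cv2.INTER_CUBIC)
for X in ([0,0,-.017],[.046,0,-.017],[-.046,0,-.017]):print(X,proj('scene',P+X)-q+50,proj('top',P+X)-r+50)
cv2.imwrite('pics/c1.png',np.hstack([c(a,*q),c(b,*r)]))
```

```text
[ 0.50193409 -0.25185436  0.08640654] [2.21823013 2.2233414  0.00251769] [ 0.50707749 -0.87598442 -0.4908122 ]
[ 0.50193409 -0.25185436  0.08640654]
[252 327] [427 218]
[0, 0, -0.017] [50.03712685 50.71883908] [48.8505629  51.98960207]
[0.046, 0, -0.017] [70.12390517 61.56444549] [47.96642386 34.5516931 ]
[-0.046, 0, -0.017] [30.84652133 40.35711005] [49.74281048 69.58743597]
```

View pics/c1.png

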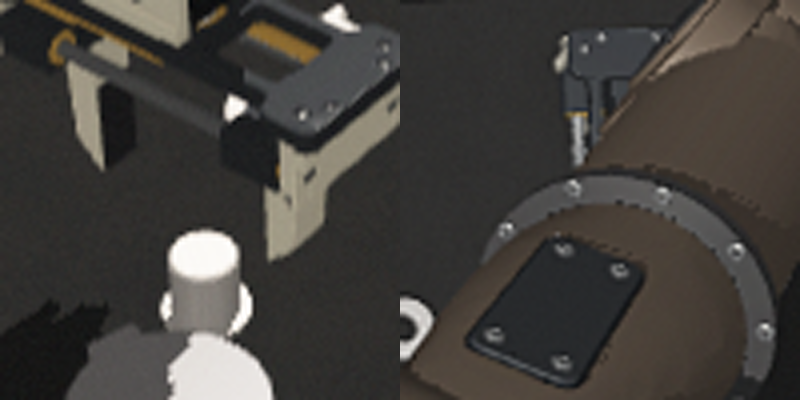

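The crop shows the open fingers above the cap. The left pad's lower edge is at about (120,162) in the crop and was predicted at (123,161), so the scene camera is good here. That puts the cap at about (0.499, -0.2495). The two cameras disagree by about 7 mm, and the gripper agrees with the scene camera.

Emit:
{"api": "jog_arm", "payload": {
  "moves": [
    {"fingers": -1, "xyz": [0.25, -0.3, 3], "angular": [0, 0, 0]},
    {"fingers": -1, "xyz": [0.25, -0.3, 5], "angular": [0, 0, 0]},
    {"fingers": -1, "xyz": [0.25, -0.3, 6.3], "angular": [0, 0, 0]},
    {"fingers": -1, "xyz": [0.25, -0.3, 6.3], "angular": [0, 0, 0]},
    {"fingers": -1, "xyz": [0.25, -0.3, 6.3], "angular": [0, 0, 0]}
  ]
}}

```text
clock: 3.2
position: [0.4986, -0.2509, 0.0228]
ee_rot: [2.22, 2.221, 0.001]
force: [0.8, 0.1, 0.3]
width: 0.999
```

Emit:
{"api": "jog_arm", "payload": {
  "moves": [
    {"fingers": 1, "xyz": [0, 0, 0], "angular": [0, 0, 0]},
    {"fingers": 1, "xyz": [0, 0, 0], "angular": [0, 0, 0]},
    {"fingers": 1, "xyz": [0, 0, 0], "angular": [0, 0, 0]},
    {"fingers": 1, "xyz": [0, 0, 0], "angular": [0, 0, 0]},
    {"fingers": 1, "xyz": [0, 0, 0], "angular": [0, 0, 0]},
    {"fingers": 1, "xyz": [0, 0, 0], "angular": [0, 0, 0]},
    {"fingers": 1, "xyz": [0, 0, 0], "angular": [0, 0, 0]},
    {"fingers": 1, "xyz": [0, 0, 0], "angular": [0, 0, 0]}
  ],
  "grip_force": 10
}}

```text
clock: 4.2
position: [0.4981, -0.251, 0.0221]
ee_rot: [2.221, 2.221, 0.0]
force: [-0.2, 0.1, -1.0]
width: 0.448
```

Run:
```python
from h import *
a=snap('scene','s2');s=arm.observe();print(s['position'],s['ee_rot'],s['force'],s['width']*92)
q=proj('scene',s['position']).astype(int);x,y=q;w=35
cv2.imwrite('pics/c2.png',cv2.resize(a[y-w:y+w,x-w:x+w],(420,420),interpolation=cv2.INTER_CUBIC))
P=s['position'];print(q,(proj('scene',[P[0],P[1],.036])-q+w)*6)
```

```text
[ 0.49811181 -0.25101806  0.02211263] [2.22147927e+00 2.22129491e+00 5.88031877e-05] [ 0.17539216 -0.14947303  1.01562957] 41.639084825636616
[251 346] [213.6937584  177.16923031]
```

View pics/c2.png

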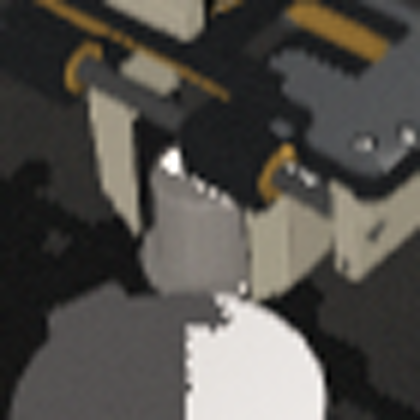

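The fingers read 41.6 mm: either still closing or caught on the flange. I'll wait and check.

Emit:
{"api": "jog_arm", "payload": {
  "moves": [
    {"fingers": 1, "xyz": [0, 0, 0], "angular": [0, 0, 0]},
    {"fingers": 1, "xyz": [0, 0, 0], "angular": [0, 0, 0]},
    {"fingers": 1, "xyz": [0, 0, 0], "angular": [0, 0, 0]}
  ]
}}

```text
clock: 4.62
position: [0.4981, -0.251, 0.0221]
ee_rot: [2.221, 2.221, 0.0]
force: [1.3, -0.3, 0.4]
width: 0.451
```

Emit:
{"api": "jog_arm", "payload": {
  "moves": [
    {"fingers": -0.2, "xyz": [0, 0, 0], "angular": [0, 0, 0]},
    {"fingers": -0.2, "xyz": [0, 0, 0], "angular": [0, 0, 0]},
    {"fingers": -0.2, "xyz": [0, 0, 0], "angular": [0, 0, 0]},
    {"fingers": -0.2, "xyz": [0, 0, -0.4], "angular": [0, 0, 0]},
    {"fingers": -0.2, "xyz": [0, 0, -0.4], "angular": [0, 0, 0]},
    {"fingers": 1, "xyz": [0, 0, -0.4], "angular": [0, 0, 0]},
    {"fingers": 1, "xyz": [0, 0, -0.4], "angular": [0, 0, 0]},
    {"fingers": 1, "xyz": [0, 0, -0.4], "angular": [0, 0, 0]},
    {"fingers": 1, "xyz": [0, 0, -0.4], "angular": [0, 0, 0]},
    {"fingers": 1, "xyz": [0, 0, -0.4], "angular": [0, 0, 0]},
    {"fingers": 1, "xyz": [0, 0, -0.4], "angular": [0, 0, 0]},
    {"fingers": 1, "xyz": [0, 0, -0.4], "angular": [0, 0, 0]}
  ]
}}

```text
clock: 6.12
position: [0.4981, -0.251, 0.0261]
ee_rot: [-2.222, -2.221, -0.0]
force: [0.6, 0.6, 0.4]
width: 0.346
```

Emit:
{"api": "jog_arm", "payload": {
  "moves": [
    {"fingers": 1, "xyz": [0, 0, 0], "angular": [0, 0, 0]},
    {"fingers": 1, "xyz": [0, 0, 0], "angular": [0, 0, 0]}
  ]
}}

```text
clock: 6.38
position: [0.4981, -0.251, 0.0261]
ee_rot: [-2.222, -2.221, 0.0]
force: [-0.2, 0.8, -0.8]
width: 0.348
```

Emit:
{"api": "jog_arm", "payload": {
  "moves": [
    {"fingers": 1, "xyz": [0, 0, 0], "angular": [0, 0, 0]},
    {"fingers": 1, "xyz": [0, 0, 0], "angular": [0, 0, 0]},
    {"fingers": 1, "xyz": [0, 0, -2], "angular": [0, 0, 0]},
    {"fingers": 1, "xyz": [0, 0, -6], "angular": [0, 0, 0]},
    {"fingers": 1, "xyz": [0, 0, -10], "angular": [0, 0, 0]},
    {"fingers": 1, "xyz": [4, 0.5, -14], "angular": [0, 0, 0]},
    {"fingers": 1, "xyz": [9, 1.2, -15], "angular": [0, 0, 0]},
    {"fingers": 1, "xyz": [14, 1.9, -15], "angular": [0, 0, 0]},
    {"fingers": 1, "xyz": [19, 2.5, -15], "angular": [0, 0, 0]},
    {"fingers": 1, "xyz": [24, 3.2, -15], "angular": [0, 0, 0]},
    {"fingers": 1, "xyz": [28, 3.7, -15], "angular": [0, 0, 0]},
    {"fingers": 1, "xyz": [28, 3.7, -15], "angular": [0, 0, 0]}
  ],
  "grip_force": 50
}}

```text
clock: 7.88
position: [0.5352, 0.0331, 0.1758]
ee_rot: [-2.214, -2.227, -0.001]
force: [-0.5, -0.3, -0.7]
width: 0.344
```

Emit:
{"api": "jog_arm", "payload": {
  "moves": [
    {"fingers": 1, "xyz": [4, 0.5, 0], "angular": [0, 0, 0]},
    {"fingers": 1, "xyz": [8, 1.1, 0], "angular": [0, 0, 0]},
    {"fingers": 1, "xyz": [11.8, 1.6, 0], "angular": [0, 0, 0]},
    {"fingers": 1, "xyz": [11.8, 1.6, 1.5], "angular": [0, 0, 0]},
    {"fingers": 1, "xyz": [11.8, 1.6, 2.8], "angular": [0, 0, 0]},
    {"fingers": 1, "xyz": [11.8, 1.6, 2.8], "angular": [0, 0, 0]},
    {"fingers": 1, "xyz": [11.8, 1.6, 2.8], "angular": [0, 0, 0]}
  ]
}}

```text
clock: 8.75
position: [0.5513, 0.1458, 0.1483]
ee_rot: [2.223, 2.219, -0.0]
force: [1.3, 0.3, -0.4]
width: 0.342
```

Run:
```python
from h import *
a=snap('scene','s3');b=snap('top','t3');s=arm.observe();print(s['position'],s['ee_rot'],s['force'],s['width']*92)
c=lambda im,x,y,w=30:cv2.resize(im[y-w:y+w,x-w:x+w],(390,390),interpolation=cv2.INTER_CUBIC)
cv2.imwrite('pics/c3.png',np.hstack([c(a,391,220),c(b,273,200)]))
P=s['position'];print('flange bottom centre',proj('scene',P-[0,0,.026]),'tip0 px 390.6,223.2')
```

```text
[0.55147334 0.1463597  0.14862498] [2.22248735e+00 2.21987829e+00 1.16659866e-03] [ 0.26573362 -0.80773513 -0.55475942] 31.66491565277186
flange bottom centre [390.46924318 219.35287478] tip0 px 390.6,223.2
```

View pics/c3.png

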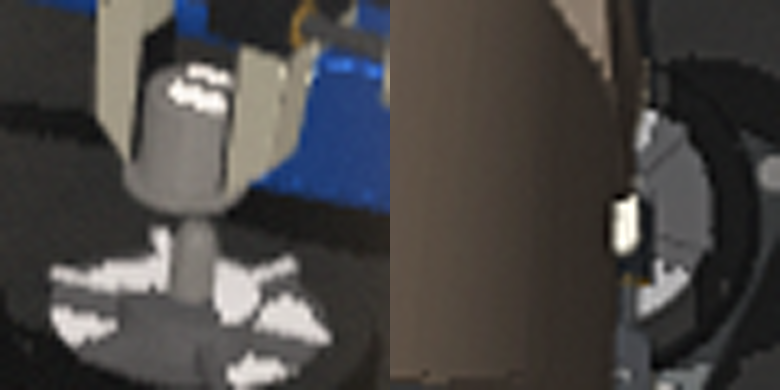

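The cap is held just above the axle, with the axle's centre at about x=193 in the crop. The dome's left edge runs from (147,75) to (133,170), so the cap looks tilted. I'll enlarge that crop with more contrast and measure the edges.

Run:
```python
from h import *
a=cv2.imread('pics/s3.png');x,y,w=389,215,20
c=cv2.resize(a[y-w:y+w,x-w:x+w],(600,600),interpolation=cv2.INTER_LANCZOS4)
c=np.clip((c/255.)**.6*255*1.2,0,255).astype(np.uint8)
P=arm.observe()['position']
f=lambda X:tuple(int(v) for v in (proj('scene',X)-[x-w,y-w]+.5)*15)
for r,h in((.021,-.026),(.016,.010)):   # expected outline if upright and on the jaw axis
    for t in np.linspace(0,2*np.pi,40,endpoint=False):cv2.circle(c,f(P+[r*np.cos(t),r*np.sin(t),h]),2,(0,255,0),-1)
cv2.imwrite('pics/c4.png',c)
```

```text
(no output)
```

View pics/c4.png

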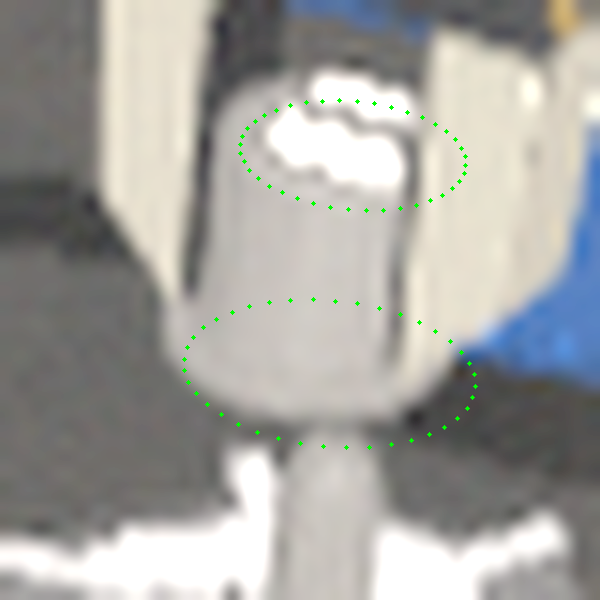

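Run:
```python
from h import *
P=arm.observe()['position'];x,y,w=389,215,20
f=lambda X:((proj('scene',X)-[x-w,y-w]+.5)*15).round()
for sx in(-.016,.016):
    for sy in(-.0095,.0095):
        print(sx,sy,[f(P+[sx,sy,h]) for h in(-.017,-.005,.01)])
# is the axle projected straight? base/tip check
for z in(.09,.112):print(z,f([.5518,.1484,z]))
a=cv2.imread('pics/s0.png');b=cv2.imread('pics/s3.png')
g=cv2.phaseCorrelate(*[cv2.cvtColor(i,cv2.COLOR_BGR2GRAY)[225:275,345:430].astype(np.float32) for i in(a,b)]);print('wheel shift px',g)
K,R,t=cam('scene');print(arm.observe()['joints'],R)
```

```text
-0.016 -0.0095 [array([206., 311.]), array([213., 239.]), array([222., 147.])]
-0.016 0.0095 [array([271., 259.]), array([279., 187.]), array([288.,  96.])]
0.016 -0.0095 [array([401., 380.]), array([409., 307.]), array([419., 215.])]
0.016 0.0095 [array([465., 327.]), array([474., 255.]), array([484., 163.])]
0.09 [318. 559.]
0.112 [332. 431.]
wheel shift px ((0.02800589793257302, -0.061348514963498246), 0.8570899603101942)
[-0.75127553  0.48323319  0.5617863   1.85597633 -0.32345274  0.89299296
 -0.03698073] [[ 0.81276343  0.58221325  0.02105552]
 [ 0.33363821 -0.43551929 -0.83606728]
 [-0.47759936  0.68654983 -0.54822274]]
```

Projecting the pad corners shows the scene camera is off by about 1.4 px here. The cap is upright in the jaws, but it was pushed about 4 mm in -x when they closed. Taking cap against axle in the same picture, and checking with the top view, the cap needs about +5 mm in x and almost nothing in y.

Emit:
{"api": "jog_arm", "payload": {
  "moves": [
    {"fingers": 1, "xyz": [-0.05, 0.48, 0], "angular": [0, 0, 0]},
    {"fingers": 1, "xyz": [-0.05, 0.48, 0.6], "angular": [0, 0, 0]},
    {"fingers": 1, "xyz": [-0.05, 0.48, 0.6], "angular": [0, 0, 0]},
    {"fingers": 1, "xyz": [-0.05, 0.48, 0.6], "angular": [0, 0, 0]}
  ]
}}

```text
clock: 9.35
position: [0.5558, 0.1465, 0.142]
ee_rot: [-2.221, -2.221, 0.0]
force: [0.9, -0.6, 0.0]
width: 0.338
```

Run:
```python
from h import *
a=snap('scene','s5');b=snap('top','t5');s=arm.observe();print(s['position'],s['force'])
def crop(a,x,y,w):
    c=cv2.resize(a[y-w:y+w,x-w:x+w],(400,400),interpolation=cv2.INTER_LANCZOS4)
    return np.clip((c/255.)**.6*255*1.2,0,255).astype(np.uint8)
o=np.hstack([crop(a,391,217,20),crop(b,275,200,20)])
cv2.imwrite('pics/c5.png',o)
P=s['position'];print('dome top px top',(proj('top',P+[0,-.004,.010])-[255,180]+.5)*10,'tip px top',(np.array([272.6,199.6])-[255,180]+.5)*10, 'tip scene',(np.array([390.6,223.2])-[371,197]+.5)*10)
```

```text
[0.55586123 0.14652493 0.14212944] [ 0.42626325 -0.20705345 -0.80594368]
dome top px top [162.39280172 167.73113619] tip px top [181. 201.] tip scene [201. 267.]
```

View pics/c5.png

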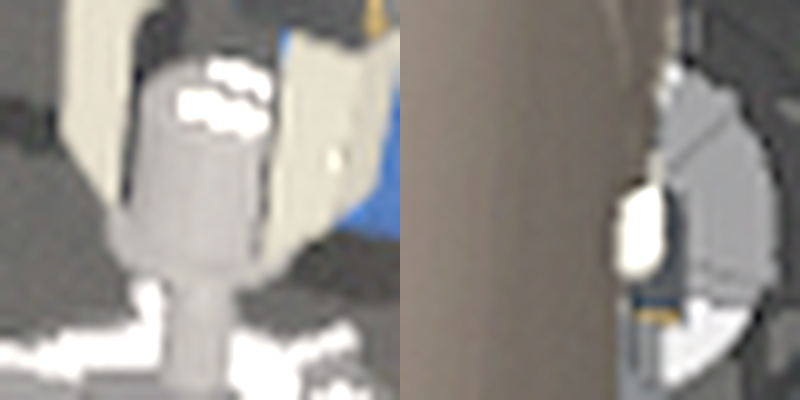

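In this crop the flange's axis (x about 204) lines up with the axle tip (x about 201), and the cap is upright. Next I lower it gently and watch the force.

Emit:
{"api": "jog_arm", "payload": {
  "moves": [
    {"fingers": 1, "xyz": [-0.07, 0.05, 0.2], "angular": [0, 0, 0]},
    {"fingers": 1, "xyz": [-0.07, 0.05, 0.4], "angular": [0, 0, 0]},
    {"fingers": 1, "xyz": [-0.07, 0.05, 0.5], "angular": [0, 0, 0]},
    {"fingers": 1, "xyz": [-0.07, 0.05, 0.5], "angular": [0, 0, 0]}
  ]
}}

```text
clock: 9.95
position: [0.5563, 0.1458, 0.137]
ee_rot: [-2.221, -2.221, 0.0]
force: [-0.7, 0.4, -1.3]
width: 0.341
```

Emit:
{"api": "jog_arm", "payload": {
  "moves": [
    {"fingers": 1, "xyz": [0, 0, 0.1], "angular": [0, 0, 0]},
    {"fingers": 1, "xyz": [0, 0, 0.2], "angular": [0, 0, 0]},
    {"fingers": 1, "xyz": [0, 0, 0.2], "angular": [0, 0, 0]}
  ]
}}

```text
clock: 10.32
position: [0.5563, 0.1458, 0.135]
ee_rot: [-2.221, -2.221, 0.0]
force: [0.4, -0.1, -0.5]
width: 0.341
```

Emit:
{"api": "jog_arm", "payload": {
  "moves": [
    {"fingers": 1, "xyz": [0, 0, 0.1], "angular": [0, 0, 0]},
    {"fingers": 1, "xyz": [0, 0, 0.1], "angular": [0, 0, 0]}
  ]
}}

```text
clock: 10.58
position: [0.5564, 0.1458, 0.1341]
ee_rot: [-2.222, -2.221, 0.0]
force: [-0.5, -0.2, -0.9]
width: 0.344
```

Emit:
{"api": "jog_arm", "payload": {
  "moves": [
    {"fingers": 1, "xyz": [0, 0, 0.1], "angular": [0, 0, 0]},
    {"fingers": 1, "xyz": [0, 0, 0.1], "angular": [0, 0, 0]}
  ]
}}

```text
clock: 10.82
position: [0.5564, 0.1458, 0.1331]
ee_rot: [-2.222, -2.221, -0.0]
force: [-0.2, 0.1, -1.0]
width: 0.343
```

Emit:
{"api": "jog_arm", "payload": {
  "moves": [
    {"fingers": 1, "xyz": [0, 0, 0.1], "angular": [0, 0, 0]},
    {"fingers": 1, "xyz": [0, 0, 0.1], "angular": [0, 0, 0]}
  ]
}}

```text
clock: 11.08
position: [0.5566, 0.1457, 0.1322]
ee_rot: [2.221, 2.221, 0.0]
force: [0.9, -0.5, 0.8]
width: 0.341
```

Emit:
{"api": "jog_arm", "payload": {
  "moves": [
    {"fingers": 1, "xyz": [0, 0, 0.1], "angular": [0, 0, 0]},
    {"fingers": 1, "xyz": [0, 0, 0.1], "angular": [0, 0, 0]}
  ]
}}

```text
clock: 11.32
position: [0.5568, 0.1457, 0.1312]
ee_rot: [2.221, 2.221, 0.001]
force: [2.2, -1.2, 1.6]
width: 0.339
```

Emit:
{"api": "jog_arm", "payload": {
  "moves": [
    {"fingers": 1, "xyz": [0, 0, 0.1], "angular": [0, 0, 0]},
    {"fingers": 1, "xyz": [0, 0, 0.1], "angular": [0, 0, 0]}
  ]
}}

```text
clock: 11.58
position: [0.557, 0.1457, 0.1304]
ee_rot: [2.221, 2.221, 0.001]
force: [3.1, -0.3, 2.8]
width: 0.342
```

Emit:
{"api": "jog_arm", "payload": {
  "moves": [
    {"fingers": 1, "xyz": [0, 0, 0.1], "angular": [0, 0, 0]},
    {"fingers": 1, "xyz": [0, 0, 0.1], "angular": [0, 0, 0]}
  ]
}}

```text
clock: 11.82
position: [0.5572, 0.1456, 0.1295]
ee_rot: [2.221, 2.22, 0.002]
force: [3.4, -1.3, 4.2]
width: 0.341
```

The cap is on the taper and being pushed toward +x, so I'll ease the tool that way.

Emit:
{"api": "jog_arm", "payload": {
  "moves": [
    {"fingers": 1, "xyz": [-0.04, 0.15, 0], "angular": [0, 0, 0]},
    {"fingers": 1, "xyz": [-0.04, 0.15, 0], "angular": [0, 0, 0]},
    {"fingers": 1, "xyz": [-0.04, 0.15, 0], "angular": [0, 0, 0]}
  ]
}}

```text
clock: 12.2
position: [0.5578, 0.1455, 0.129]
ee_rot: [-2.221, -2.221, 0.0]
force: [2.1, -0.6, 3.6]
width: 0.34
```

Emit:
{"api": "jog_arm", "payload": {
  "moves": [
    {"fingers": 1, "xyz": [0, 0, 0.1], "angular": [0, 0, 0]},
    {"fingers": 1, "xyz": [0, 0, 0.1], "angular": [0, 0, 0]}
  ]
}}

```text
clock: 12.45
position: [0.558, 0.1454, 0.1284]
ee_rot: [-2.222, -2.221, -0.0]
force: [1.4, -1.1, 8.1]
width: 0.343
```

Emit:
{"api": "jog_arm", "payload": {
  "moves": [
    {"fingers": 1, "xyz": [-0.03, 0.05, 0.1], "angular": [0, 0, 0]},
    {"fingers": 1, "xyz": [-0.03, 0.05, 0.1], "angular": [0, 0, 0]}
  ],
  "grip_force": 60
}}

```text
clock: 12.7
position: [0.5583, 0.1453, 0.1279]
ee_rot: [-2.221, -2.221, -0.001]
force: [-2.5, -1.3, 14.5]
width: 0.338
```

Emit:
{"api": "jog_arm", "payload": {
  "moves": [
    {"fingers": 1, "xyz": [0, 0, 0.1], "angular": [0, 0, 0]},
    {"fingers": 1, "xyz": [0, 0, 0.1], "angular": [0, 0, 0]}
  ]
}}

```text
clock: 12.95
position: [0.5582, 0.1454, 0.1263]
ee_rot: [-2.221, -2.221, -0.001]
force: [0.6, 0.0, 6.7]
width: 0.341
```

Emit:
{"api": "jog_arm", "payload": {
  "moves": [
    {"fingers": 1, "xyz": [0, 0, 0.1], "angular": [0, 0, 0]},
    {"fingers": 1, "xyz": [0, 0, 0.1], "angular": [0, 0, 0]}
  ]
}}

```text
clock: 13.2
position: [0.5582, 0.1454, 0.1253]
ee_rot: [-2.221, -2.221, -0.0]
force: [0.2, -0.4, 8.4]
width: 0.343
```

The teeth have started: force peaked at 14.5 N and is now a steady 7 to 8 N, with little sideways force. I'm feeling for the hub in 1 mm steps.

Emit:
{"api": "jog_arm", "payload": {
  "moves": [
    {"fingers": 1, "xyz": [0, 0, 0.1], "angular": [0, 0, 0]},
    {"fingers": 1, "xyz": [0, 0, 0.1], "angular": [0, 0, 0]}
  ]
}}

```text
clock: 13.45
position: [0.5582, 0.1453, 0.1244]
ee_rot: [-2.221, -2.221, -0.0]
force: [0.3, -0.1, 8.0]
width: 0.342
```

Emit:
{"api": "jog_arm", "payload": {
  "moves": [
    {"fingers": 1, "xyz": [0, 0, 0.1], "angular": [0, 0, 0]},
    {"fingers": 1, "xyz": [0, 0, 0.1], "angular": [0, 0, 0]}
  ]
}}

```text
clock: 13.7
position: [0.5582, 0.1453, 0.1234]
ee_rot: [-2.221, -2.221, -0.0]
force: [-0.3, -1.6, 8.8]
width: 0.339
```

Emit:
{"api": "jog_arm", "payload": {
  "moves": [
    {"fingers": 1, "xyz": [0, 0, 0.1], "angular": [0, 0, 0]},
    {"fingers": 1, "xyz": [0, 0, 0.1], "angular": [0, 0, 0]}
  ]
}}

```text
clock: 13.95
position: [0.5582, 0.1453, 0.1224]
ee_rot: [-2.221, -2.221, -0.0]
force: [-0.6, -1.5, 8.7]
width: 0.34
```

Emit:
{"api": "jog_arm", "payload": {
  "moves": [
    {"fingers": 1, "xyz": [0, 0, 0.1], "angular": [0, 0, 0]},
    {"fingers": 1, "xyz": [0, 0, 0.1], "angular": [0, 0, 0]}
  ]
}}

```text
clock: 14.2
position: [0.5582, 0.1454, 0.1214]
ee_rot: [-2.221, -2.221, -0.0]
force: [0.9, -0.8, 8.3]
width: 0.339
```

Emit:
{"api": "jog_arm", "payload": {
  "moves": [
    {"fingers": 1, "xyz": [0, 0, 0.1], "angular": [0, 0, 0]},
    {"fingers": 1, "xyz": [0, 0, 0.1], "angular": [0, 0, 0]}
  ]
}}

```text
clock: 14.45
position: [0.5582, 0.1454, 0.1204]
ee_rot: [-2.221, -2.221, -0.0]
force: [-0.3, -0.1, 8.7]
width: 0.342
```

Emit:
{"api": "jog_arm", "payload": {
  "moves": [
    {"fingers": 1, "xyz": [0, 0, 0.1], "angular": [0, 0, 0]},
    {"fingers": 1, "xyz": [0, 0, 0.1], "angular": [0, 0, 0]}
  ]
}}

```text
clock: 14.7
position: [0.5582, 0.1453, 0.1194]
ee_rot: [-2.221, -2.221, -0.0]
force: [-0.9, -1.0, 8.3]
width: 0.339
```

Emit:
{"api": "jog_arm", "payload": {
  "moves": [
    {"fingers": 1, "xyz": [0, 0, 0.1], "angular": [0, 0, 0]},
    {"fingers": 1, "xyz": [0, 0, 0.1], "angular": [0, 0, 0]}
  ]
}}

```text
clock: 14.95
position: [0.5582, 0.1453, 0.1184]
ee_rot: [-2.221, -2.221, -0.0]
force: [0.8, -0.1, 7.9]
width: 0.34
```

Emit:
{"api": "jog_arm", "payload": {
  "moves": [
    {"fingers": 1, "xyz": [0, 0, 0.1], "angular": [0, 0, 0]},
    {"fingers": 1, "xyz": [0, 0, 0.1], "angular": [0, 0, 0]}
  ]
}}

```text
clock: 15.2
position: [0.5582, 0.1453, 0.1174]
ee_rot: [-2.221, -2.221, -0.0]
force: [-0.3, -0.8, 8.3]
width: 0.339
```

Emit:
{"api": "jog_arm", "payload": {
  "moves": [
    {"fingers": 1, "xyz": [0, 0, 0.1], "angular": [0, 0, 0]},
    {"fingers": 1, "xyz": [0, 0, 0.1], "angular": [0, 0, 0]}
  ]
}}

```text
clock: 15.45
position: [0.5582, 0.1454, 0.1164]
ee_rot: [-2.221, -2.221, -0.0]
force: [-0.8, -0.3, 8.6]
width: 0.344
```

Emit:
{"api": "jog_arm", "payload": {
  "moves": [
    {"fingers": 1, "xyz": [0, 0, 0.1], "angular": [0, 0, 0]},
    {"fingers": 1, "xyz": [0, 0, 0.1], "angular": [0, 0, 0]}
  ]
}}

```text
clock: 15.7
position: [0.5582, 0.1454, 0.1154]
ee_rot: [-2.221, -2.221, -0.0]
force: [0.3, -0.3, 9.3]
width: 0.338
```

Emit:
{"api": "jog_arm", "payload": {
  "moves": [
    {"fingers": 1, "xyz": [0, 0, 0.1], "angular": [0, 0, 0]},
    {"fingers": 1, "xyz": [0, 0, 0.1], "angular": [0, 0, 0]}
  ]
}}

```text
clock: 15.95
position: [0.5582, 0.1453, 0.1144]
ee_rot: [-2.221, -2.221, -0.0]
force: [-0.2, -1.0, 9.0]
width: 0.343
```

Emit:
{"api": "jog_arm", "payload": {
  "moves": [
    {"fingers": 1, "xyz": [0, 0, 0.1], "angular": [0, 0, 0]},
    {"fingers": 1, "xyz": [0, 0, 0.1], "angular": [0, 0, 0]}
  ]
}}

```text
clock: 16.2
position: [0.5582, 0.1454, 0.1134]
ee_rot: [-2.221, -2.221, -0.0]
force: [-0.8, -0.8, 9.1]
width: 0.335
```

Emit:
{"api": "jog_arm", "payload": {
  "moves": [
    {"fingers": 1, "xyz": [0, 0, 0.1], "angular": [0, 0, 0]},
    {"fingers": 1, "xyz": [0, 0, 0.1], "angular": [0, 0, 0]}
  ]
}}

```text
clock: 16.45
position: [0.5582, 0.1453, 0.1124]
ee_rot: [-2.221, -2.221, -0.0]
force: [-0.8, 0.2, 8.8]
width: 0.345
```

Emit:
{"api": "jog_arm", "payload": {
  "moves": [
    {"fingers": 1, "xyz": [0, 0, 0.1], "angular": [0, 0, 0]},
    {"fingers": 1, "xyz": [0, 0, 0.1], "angular": [0, 0, 0]}
  ]
}}

```text
clock: 16.7
position: [0.5582, 0.1453, 0.1114]
ee_rot: [-2.221, -2.221, -0.0]
force: [0.2, 0.3, 8.1]
width: 0.34
```

Emit:
{"api": "jog_arm", "payload": {
  "moves": [
    {"fingers": 1, "xyz": [0, 0, 0.1], "angular": [0, 0, 0]},
    {"fingers": 1, "xyz": [0, 0, 0.1], "angular": [0, 0, 0]}
  ]
}}

```text
clock: 16.95
position: [0.5582, 0.1453, 0.1104]
ee_rot: [-2.221, -2.221, -0.0]
force: [0.3, -0.4, 7.8]
width: 0.344
```

Emit:
{"api": "jog_arm", "payload": {
  "moves": [
    {"fingers": 1, "xyz": [0, 0, 0.1], "angular": [0, 0, 0]},
    {"fingers": 1, "xyz": [0, 0, 0.1], "angular": [0, 0, 0]}
  ]
}}

```text
clock: 17.2
position: [0.5583, 0.1454, 0.1094]
ee_rot: [-2.221, -2.221, -0.0]
force: [-0.0, -0.4, 8.8]
width: 0.341
```

Run:
```python
from h import *
a=snap('scene','s6');s=arm.observe();print(s['position'],s['force'])
x,y,w=391,225,30
c=cv2.resize(a[y-w:y+w,x-w:x+w],(480,480),interpolation=cv2.INTER_LANCZOS4)
cv2.imwrite('pics/c6.png',np.clip((c/255.)**.6*255*1.2,0,255).astype(np.uint8))
```

```text
[0.55824583 0.14537199 0.10941704] [-0.16562021 -0.56769912  7.97991694]
```

View pics/c6.png

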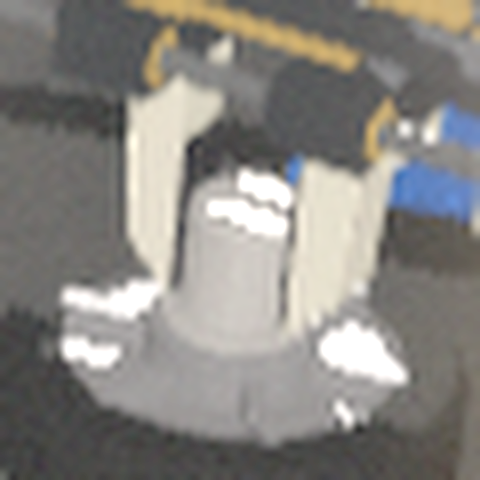

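The cap is upright in the jaws and its flange is close above the hub. I'm continuing in finer steps.

Emit:
{"api": "jog_arm", "payload": {
  "moves": [
    {"fingers": 1, "xyz": [0, 0, 0.05], "angular": [0, 0, 0]},
    {"fingers": 1, "xyz": [0, 0, 0.05], "angular": [0, 0, 0]}
  ]
}}

```text
clock: 17.5
position: [0.5583, 0.1453, 0.1089]
ee_rot: [-2.221, -2.221, -0.0]
force: [-0.3, -0.9, 9.5]
width: 0.341
```

Emit:
{"api": "jog_arm", "payload": {
  "moves": [
    {"fingers": 1, "xyz": [0, 0, 0.05], "angular": [0, 0, 0]},
    {"fingers": 1, "xyz": [0, 0, 0.05], "angular": [0, 0, 0]}
  ]
}}

```text
clock: 17.75
position: [0.5582, 0.1453, 0.1087]
ee_rot: [-2.221, -2.221, -0.001]
force: [-1.7, -0.7, 12.5]
width: 0.341
```

Emit:
{"api": "jog_arm", "payload": {
  "moves": [
    {"fingers": 1, "xyz": [0, 0, 0.05], "angular": [0, 0, 0]},
    {"fingers": 1, "xyz": [0, 0, 0.05], "angular": [0, 0, 0]}
  ]
}}

```text
clock: 18.0
position: [0.5583, 0.1454, 0.1083]
ee_rot: [-2.221, -2.221, -0.001]
force: [-1.2, -0.3, 13.3]
width: 0.344
```

Contact: force rose from 8.5 to 13.3 N, starting at TCP z of about 0.1088. I want about 1.6 mm on the hub, which is roughly 16.5 N and TCP z of about 0.1072.

Emit:
{"api": "jog_arm", "payload": {
  "moves": [
    {"fingers": 1, "xyz": [0, 0, 0.05], "angular": [0, 0, 0]},
    {"fingers": 1, "xyz": [0, 0, 0.05], "angular": [0, 0, 0]}
  ]
}}

```text
clock: 18.25
position: [0.5583, 0.1453, 0.1079]
ee_rot: [-2.221, -2.221, -0.001]
force: [-2.2, -0.5, 15.5]
width: 0.343
```

Emit:
{"api": "jog_arm", "payload": {
  "moves": [
    {"fingers": 1, "xyz": [0, 0, 0.05], "angular": [0, 0, 0]},
    {"fingers": 1, "xyz": [0, 0, 0.05], "angular": [0, 0, 0]}
  ]
}}

```text
clock: 18.5
position: [0.5583, 0.1453, 0.1075]
ee_rot: [-2.221, -2.221, -0.001]
force: [-2.4, -1.9, 15.6]
width: 0.339
```

Run:
```python
from h import *
for i in range(5):
    imaging.get_image('top');s=arm.observe();print(s['position'][2],s['force'])
```

```text
0.10749324229978283 [-2.88959347 -0.19059061 16.1917655 ]
0.10746639424490333 [-2.8926244  -0.97096923 15.86136126]
0.10747832611060283 [-3.03515749 -0.47750216 15.42852123]
0.10746254005757701 [-2.37672092 -1.21023973 15.83259376]
0.10747255252014488 [-2.90358067 -0.10626128 16.43434543]
```

About 7.4 N on the hub and 1.4 mm of travel, which is where I want it. Now I let go and lift straight up.

Emit:
{"api": "jog_arm", "payload": {
  "moves": [
    {"fingers": -0.3, "xyz": [0, 0, 0], "angular": [0, 0, 0]},
    {"fingers": -0.3, "xyz": [0, 0, 0], "angular": [0, 0, 0]},
    {"fingers": -0.3, "xyz": [0, 0, 0], "angular": [0, 0, 0]},
    {"fingers": -0.3, "xyz": [0, 0, 0], "angular": [0, 0, 0]},
    {"fingers": -0.3, "xyz": [0, 0, 0], "angular": [0, 0, 0]},
    {"fingers": -0.3, "xyz": [0, 0, -1], "angular": [0, 0, 0]},
    {"fingers": -0.3, "xyz": [0, 0, -4], "angular": [0, 0, 0]},
    {"fingers": -0.3, "xyz": [0, 0, -8], "angular": [0, 0, 0]},
    {"fingers": -0.3, "xyz": [-5, 0, -12], "angular": [0, 0, 0]},
    {"fingers": -0.3, "xyz": [-10, -5, -14], "angular": [0, 0, 0]},
    {"fingers": -0.3, "xyz": [-15, -9, -14], "angular": [0, 0, 0]},
    {"fingers": -0.3, "xyz": [-15, -9, -14], "angular": [0, 0, 0]}
  ]
}}

```text
clock: 20.25
position: [0.4661, -0.0082, 0.2476]
ee_rot: [-2.226, -2.215, -0.002]
force: [0.0, 0.8, 0.3]
width: 0.649
```

Run:
```python
from h import *
a=snap('scene','s7');b=snap('top','t7');s=arm.observe();print(s['position'],s['force'],s['width']*92)
c=cv2.resize(a[190:250,361:421],(400,400),interpolation=cv2.INTER_LANCZOS4)
d=cv2.resize(b[170:230,245:305],(400,400),interpolation=cv2.INTER_LANCZOS4)
cv2.imwrite('pics/c7.png',np.hstack([c,d]))
```

```text
[ 0.46791809 -0.0058445   0.24744647] [0.54791084 1.00801634 0.43706615] 59.754094845826465
```

View pics/c7.png

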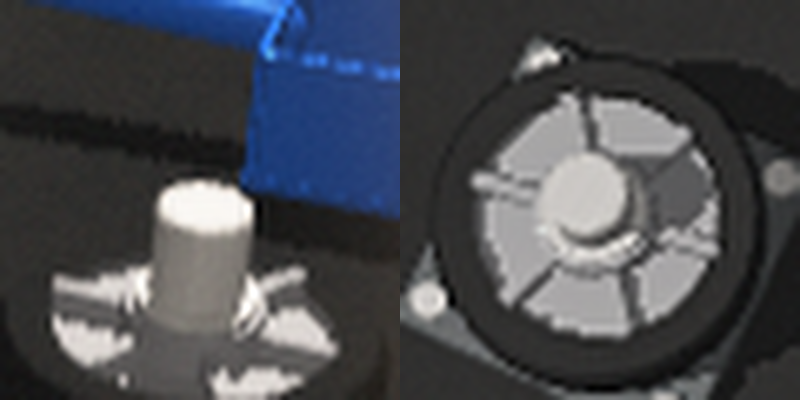

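The cap sits square on the hub, with its dome top at (205,207) in the scene crop and (585,195) in the top crop. The gripper is clear, so I'm handing in.

Run:
```python
from h import *
a=cv2.imread('pics/s0.png');b=cv2.imread('pics/s7.png')
for n,(x,y,w,h) in dict(washer=(255,293,26,22),pick=(275,275,80,40),jar=(215,360,60,80),bat0=(340,330,70,60),bat1=(412,282,56,50),scoop=(395,180,70,45)).items():
    print(n,np.abs(a[y:y+h,x:x+w].astype(int)-b[y:y+h,x:x+w]).mean().round(1))
print(job.sign_off())
```

```text
washer 6.3
pick 1.5
jar 25.0
bat0 1.6
bat1 1.5
scoop 2.8
the job is handed in; nothing more can be done
None
```

The jar region changed the most, so I'll check the saved pictures to see whether that is shadow or movement.

Run:
```python
import cv2,numpy as np
f=lambda p,x,y:cv2.resize(cv2.imread(f'pics/{p}.png')[y:y+100,x:x+100],(300,300))
cv2.imwrite('pics/c8.png',np.vstack([np.hstack([f('s0',200,350),f('s7',200,350)]),np.hstack([f('t0',425,140),f('t7',425,140)])]))
```

```text
(no output)
```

View pics/c8.png

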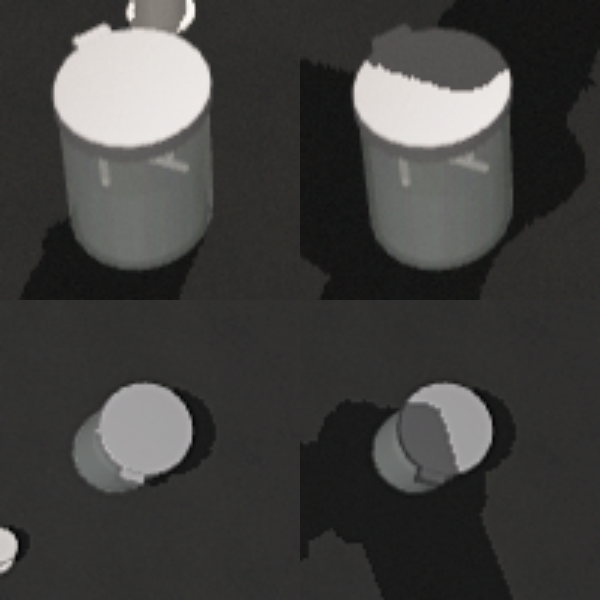

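The steel cap is fitted and let go, and I handed the job in at about 20 s. It went on square, the teeth started at about 14.5 N and then slid at a steady 8–9 N. I felt the hub at about 25 mm below the tip and stopped at about 16 N in total.

- **Hold on the wheel:** I estimate it is pushed down about 1.4 mm, with about 7.4 N on the hub. That comes from force and tool travel while the cap was still held; I did not measure the wheel again after letting go.
- **Cap after release:** the last pictures show it upright on the hub with the gripper clear.
- **Bystanders:** the before/after picture differences were small for the batteries, hoof pick, scoop and washer. The jar area differed more, but a close crop shows it in the same place with only the arm's shadow across it.
- **What disagreed:**
  - The two cameras differed by about 7 mm, and my first check of the scene camera against the gripper was misleading. I settled the alignment by comparing the cap with the axle in the same picture, then by the sideways force on the taper.
  - The first grip caught the flange (42 mm), so I opened, rose 4 mm and gripped the dome.

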